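Sort the marked-out pieces on the joiner's bench

ROBOT

A 6-joint arm with a two-finger parallel gripper is mounted at the origin on the work surface. World frame = base frame: x ahead of the robot, y to its left, z up, the work surface at z = 0. Lengths are in m, angles in rad, forces in N, time in s.
With the tool pointing down it reaches from about 0.35 to 0.775 m from the base axis. Payload 5.5 kg.
Tool frame: the origin (TCP) lies midway between the tips of the shut fingers; the grasp point (between the pads) lies 19 mm behind it; z points along the fingers, y is the line along which they close (so a half turn about z gives the same grasp; the last joint's range is limited). The gripper opens to 85 mm and grips with 20 to 120 N. Pads are 22 mm wide; open, the fingers measure 114 mm over their backs; the gripper's body (76 mm by 85 mm) begins 54 mm behind the grasp point. The pads swing forward as they close: fully open they stand 13 mm farther back than shut.
Start: joints at [1.158, 0.313, 0.046, 1.304, 0, 1.431], TCP at [0.155, 0.554, 0.231] pointing down, gripper open.
Joint ranges: [-2.76, 2.76], [-0.86, 1.69], [-1.03, 1.26], [-2.2, 2.34], [-1.47, 1.5], [-3.14, 3.14]. Speed limits (rad/s): [2.57, 2.57, 3.14, 3.14, 3.14, 3.14].

INTERFACE

Orientations are given as a unit quaternion [w, x, y, z].
In Python, from plant import bot gives the robot as it stands.
- The arm moves only by the shell command python3 -m pendant 'ROWS' [FORCE]. ROWS is JSON, one flat list of numbers, 7 for each row, row after row: the shift along the tool's x, y, z in mm, then the turn, a rotation vector about the tool's x, y, z in degrees, then the opening, from -1 (shut) to 1 (fully open). In form: [tx, ty, tz, rx, ry, rz, jaw, tx, ty, tz, rx, ry, rz, jaw, ...]. A call has 1 to 20 rows; each row shifts and turns the commanded pose from where the row before left it, along the tool's axes as they then stand; what a row does not reach is not made up. A row lasts 1/8 s, in which the tool goes at most 62.5 mm and 10.7 degrees, less where a joint would pass 70% of its speed; a pose out of reach is approached as far as the arm can. A call is refused whole if a number of a shift passes 62.5 or a number of a turn 10.7, either way. A call with a gripper value outside its range is refused whole. The fingers move at their own pace and stop on an object; FORCE is the grip in N (left out, the last holds). Time passes only in rows, so rows that do not move let the fingers close. It gives the time, the measured TCP pose, the force, the opening and the grip force at its end, in the units of the state.
- bot.state(): the state, without advancing time (a new reading comes with each control period).
- bot.camera(name): name is "scene" or "top"; returns a dict with "image" (384x512x3 uint8, blue, green, red), "K" (3x3 intrinsics, pixels), "k1" (the pictures are not rectified: a ray, as slopes to the right and down, at radius r is drawn at 1 + k1 r^2 times it, then the intrinsics apply), "R" (3x3) and "t" (3): a world point X has camera coordinates R X + t. Camera axes: x right, y down, z forward; pixel columns grow to the right and rows downward; lengths in m; the calibration is good to about 2 mm. A picture is of the moment at which its call begins. There is no depth.
- bot.finish_job(): hands the job in; it is judged then, once.
The state is a dict: "clock": time; "joints": joint angles; "dq": joint speeds; "tau": joint torques, N m; "ee_pos": TCP position; "eef_rot": TCP orientation; "force": force on the tool from outside, world axes, zero at the start; "ft_torque": the same for the moment, N m; "opening": finger opening in m; "grasp_force": force on a finger pad.
Only numpy, scipy, OpenCV 4.12 (cv2) and the standard library are available. Lean on these libraries where they do the work, as an engineer would, in place of code of your own. Each camera call takes 0.05 s, during which the arm holds its last target. There are 200 camera calls.

TASK

Sort the five loose pieces into the shallow trays: the two clean pine blocks go into the green tray, the long one lying flat on the tray floor and the short one stacked squarely on top of it, running the same way; the dark walnut block goes into the blue tray, the pine block with the red cross into the red tray, and the round black knob, standing on its foot, into the yellow tray. Every piece must end lying flat inside its tray, released and still, and the white glue bottle must be left standing where it is.

Things in the scene. Friction and masses are not known exactly. Their poses are not given: they have to be found in the camera images.
- pine_long: The long clean block of pale pine, 100 mm long, 40 mm wide, 24 mm high, about 60 g. Origin: centre of the underside, which rests on the bench (height 0) at the start; x across the 40 mm width, y along the length, z up.
- pine_short: The short clean block of pale pine, 64 mm long, 40 mm wide, 24 mm high, about 45 g. Origin: centre of the underside, which rests on the bench (height 0) at the start; x across the 40 mm width, y along the length, z up.
- walnut: The dark brown walnut block, 82 mm long, 40 mm wide, 24 mm high, about 70 g. Origin: centre of the underside, which rests on the bench (height 0) at the start; x across the 40 mm width, y along the length, z up.
- reject: The rejected pale pine block with a red cross on its top and a red mark on its long sides, 82 mm long, 40 mm wide, 24 mm high, about 55 g. Origin: centre of the underside, which rests on the bench (height 0) at the start; x across the 40 mm width, y along the length, z up.
- knob: The round black drawer knob, standing on its foot, 30 mm high; its widest part is 38 mm across, from 14 to 25 mm above its underside, with a narrower 30 mm foot below; about 50 g. Origin: centre of the underside, on the bench at the start; z up.
- tray_green: The green shallow tray, 150 mm (y) x 110 mm (x) outside. Inside 140 mm (y) x 100 mm (x), floor 4 mm thick, walls 5 mm thick and 18 mm tall over all; fixed to the bench. Origin: centre of the underside, on the bench; y along the 150 mm side, z up.
- tray_blue: The blue shallow tray, 150 mm (y) x 110 mm (x) outside. Inside 140 mm (y) x 100 mm (x), floor 4 mm thick, walls 5 mm thick and 18 mm tall over all; fixed to the bench. Origin: centre of the underside, on the bench; y along the 150 mm side, z up.
- tray_red: The red shallow tray, 150 mm (y) x 110 mm (x) outside. Inside 140 mm (y) x 100 mm (x), floor 4 mm thick, walls 5 mm thick and 18 mm tall over all; fixed to the bench. Origin: centre of the underside, on the bench; y along the 150 mm side, z up.
- tray_yellow: The yellow shallow tray, 150 mm (y) x 110 mm (x) outside. Inside 140 mm (y) x 100 mm (x), floor 4 mm thick, walls 5 mm thick and 18 mm tall over all; fixed to the bench. Origin: centre of the underside, on the bench; y along the 150 mm side, z up.
- glue: The white glue bottle with an orange cap and a blue label, standing loose on the bench near the trays, 44 mm across and 120 mm tall, 0.25 kg; not to be moved. Origin: centre of the underside; z up.

How it is judged:
At the end, for the whole second after the job is handed in: Each piece is flat (0.1 rad) on its tray's floor (within 5 mm), centre within 35 mm (x) and 55 mm (y) of the tray's; short pine on long pine within 15 mm across, 18 mm along, 0.26 rad, 4 mm in height; all at rest and released; glue bottle upright, within 20 mm of its start (x of pine_long in the frame of tray_green between -0.035 and 0.035 m and y of pine_long in the frame of tray_green between -0.055 and 0.055 m and z of pine_long in the frame of tray_green between -0.001 and 0.009 m and angle between each of pine_long, walnut, reject, knob, pine_short's own z axis and vertical below 0.1 rad and linear speed of each of pine_long, walnut, reject, knob, pine_short below 0.02 m/s and contact force between the fingers and pine_long below 0.1 N and x of walnut in the frame of tray_blue between -0.035 and 0.035 m and y of walnut in the frame of tray_blue between -0.055 and 0.055 m and z of walnut in the frame of tray_blue between -0.001 and 0.009 m and contact force between the fingers and walnut below 0.1 N and x of reject in the frame of tray_red between -0.035 and 0.035 m and y of reject in the frame of tray_red between -0.055 and 0.055 m and z of reject in the frame of tray_red between -0.001 and 0.009 m and contact force between the fingers and reject below 0.1 N and x of knob in the frame of tray_yellow between -0.035 and 0.035 m and y of knob in the frame of tray_yellow between -0.055 and 0.055 m and z of knob in the frame of tray_yellow between -0.001 and 0.009 m and contact force between the fingers and knob below 0.1 N and x of pine_short in the frame of pine_long between -0.015 and 0.015 m and y of pine_short in the frame of pine_long between -0.018 and 0.018 m and z of pine_short in the frame of pine_long between 0.02 and 0.028 m and contact force between the fingers and pine_short below 0.1 N and angle between the y axis of pine_short and the y axis of pine_long, either way round below 0.26 rad and angle between glue's own z axis and vertical below 0.15 rad and distance of glue from where it was at the start of the episode below 0.02 m); the robot touches nothing.
It fails at once if the glue bottle is tipped or pushed aside (angle between glue's own z axis and vertical above 0.35 rad or distance of glue from where it was at the start of the episode above 0.02 m).
It also fails if it takes over 136 s, if anything falls off the work surface, if the arm or the gripper's body presses on something with over 40 N, if the wrist force passes 120 N, or if a joint passes its speed limit or range.

## Working session

There is one attempt and no reset: what is moved stays moved. The work goes in short steps, Python scripts to look and compute and a shell command to move; the robot and the scene stay as the last step left them, time stands still between calls to the robot, and variables do not carry over. Pictures are saved under pics/ and viewed, at most 14 in all, crops included, and the job is handed in when it is done.

```bash
mkdir -p pics; ls
python3 - <<'E'
from plant import bot
import cv2
for n in("top","scene"):
    c=bot.camera(n); cv2.imwrite(f"pics/{n}0.png",c["image"]); print(n,c["K"],c["k1"],c["R"],c["t"])
print(bot.state())
E
```

```text
pics
top [[374.22320222   0.         250.46700089]
 [  0.         374.22320222 193.86972823]
 [  0.           0.           1.        ]] -0.0749210023356713 [[ 6.91168288e-02 -9.97608504e-01 -3.70636707e-04]
 [-9.75879804e-01 -6.75342811e-02 -2.07599926e-01]
 [ 2.07078421e-01  1.47103454e-02 -9.78213746e-01]] [-0.0200433   0.51264521  0.85309667]
scene [[357.21628684   0.         254.88506209]
 [  0.         357.21628684 192.35480877]
 [  0.           0.           1.        ]] -0.0027047362885924465 [[-0.1677534   0.98582116 -0.00392791]
 [ 0.81011603  0.13558172 -0.57037674]
 [-0.56175691 -0.0988647  -0.82137382]] [ 0.08939883 -0.38529284  1.27569528]
{'clock': 0.1, 'joints': array([ 1.15842275e+00,  3.13913931e-01,  4.51083269e-02,  1.30360088e+00,
       -1.39406412e-05,  1.43121313e+00]), 'dq': array([ 0.00012466, -0.00199244,  0.00263665,  0.000625  ,  0.001257  ,
        0.00142135]), 'tau': array([ 4.37111928e-03, -4.81723380e+01,  2.99244350e+01,  1.27323467e-02,
       -1.28329816e-04, -2.84772312e-06]), 'ee_pos': array([0.15473893, 0.5533223 , 0.23051095]), 'eef_rot': array([-2.12667727e-04,  1.35972624e-01,  9.90712268e-01, -7.76511857e-04]), 'force': array([0.53327374, 0.42052056, 0.14540564]), 'ft_torque': array([ 0.02400133, -0.03959913, -0.00409846]), 'grasp_force': 0.0, 'opening': 0.08523062303731806}
```

View pics/top0.png

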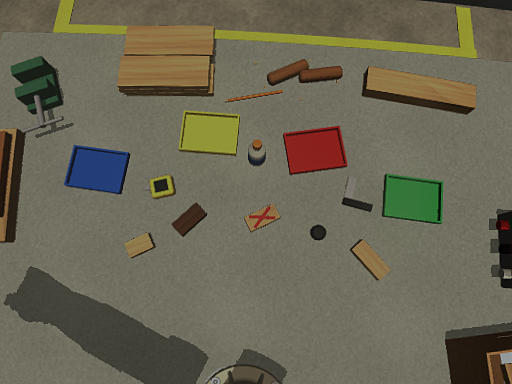

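View pics/scene0.png

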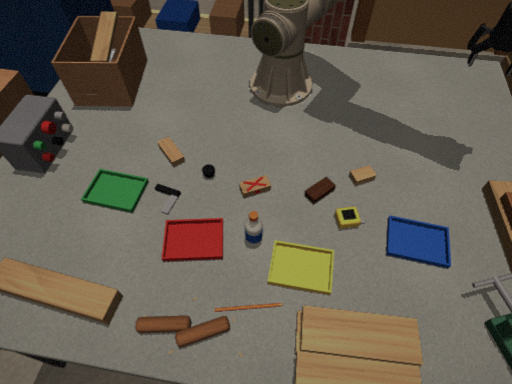

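The top view shows the trays: green (412,199), blue (97,169), red (315,150) and yellow (210,133). It also shows the pieces: long pine (370,260), short pine (139,245), walnut (189,219), reject (262,217) and knob (318,232), plus the glue bottle (257,152). The arm is out of view on the left.

```bash
cat > h.py <<'E'
import cv2, numpy as np
from plant import bot
def ray(c,uv,z):
    d=np.array([c["k1"],0,0,0,0.]); K=np.array(c["K"]); R=np.array(c["R"]); t=np.array(c["t"])
    p=cv2.undistortPoints(np.float64(uv).reshape(-1,1,2),K,d).reshape(-1,2)
    D=np.c_[p,np.ones(len(p))]@R; C=-R.T@t
    return (C+D*((z-C[2])/D[:,2])[:,None])[:,:2]
def find(c,uv,w,z,thr=28):
    "blob differing from the bench in a window; returns world rect on plane z"
    im=c["image"]; u,v=uv; y0,x0=max(v-w,0),max(u-w,0)
    r=im[y0:v+w,x0:u+w].astype(np.float32); m=np.abs(r-np.median(r.reshape(-1,3),0)).max(2)>thr
    n,l,s,cc=cv2.connectedComponentsWithStats(m.astype(np.uint8))
    k=1+np.argmax(s[1:,4]); 
    P=max(cv2.findContours((l==k).astype(np.uint8),cv2.RETR_EXTERNAL,cv2.CHAIN_APPROX_NONE)[0],key=len).reshape(-1,2)+[x0,y0]
    W=ray(c,P,z); (cx,cy),(a,b),_=R=cv2.minAreaRect((W*1000).astype(np.float32))
    B=cv2.boxPoints(R); e=B[1]-B[0]; f=B[2]-B[1]; L=e if np.hypot(*e)>np.hypot(*f) else f
    return np.round([cx,cy,max(a,b),min(a,b),np.degrees(np.arctan2(L[1],L[0]))%180],1)
E
python3 - <<'E'
from h import *
T=bot.camera("top");S=bot.camera("scene")
q={"long":((370,260),(171,151),26,.012),"short":((139,245),(362,175),20,.012),"walnut":((189,219),(320,190),24,.012),"reject":((262,217),(255,186),24,.012),"knob":((318,232),(208,171),14,.02),
"green":((412,199),(115,190),44,.012),"blue":((97,169),(418,241),44,.012),"red":((315,150),(194,240),42,.012),"yellow":((210,133),(302,267),42,.012),"glue":((257,152),(254,229),24,0.06)}
for n,(a,b,w,z) in q.items(): print(n,find(T,a,w,z),find(S,b,w,z))
for c,s in((T,5),(S,5)):
    pass
a=cv2.resize(T["image"][80:290,60:460],None,fx=2,fy=2,interpolation=2); cv2.imwrite("pics/crop.png",a)
E
```

```text
long [ 378.7 -288.   103.    46.6   45.7] [ 378.6 -284.5  119.5   45.7   44.6]
short [374.1 281.1  67.9  45.5 119.8] [376.2 285.6  77.1  53.4 120.5]
walnut [447.1 164.8  86.4  44.6 137. ] [447.5 168.4  96.1  52.1 136. ]
reject [464.8 -16.1  84.1  43.9 120.5] [465.7 -13.1  86.6  57.3 118.7]
knob [ 435.4 -155.9   39.7   37.4   47.8] [ 441.3 -153.7   56.    37.5   13.4]
green [ 538.7 -400.6  157.6  114.7   86.2] [ 541.6 -396.3  160.5  122.1   86.1]
blue [560.8 421.  158.2 114.8  85.8] [564.8 424.  157.7 123.2  85.5]
red [ 651.5 -142.8  153.6  115.1  101.9] [ 654.4 -140.   153.   121.4  102. ]
yellow [679.8 136.  152.7 115.6  88.9] [683.5 139.4 149.4 119.3  88.9]
glue [606.3   7.1  43.6  42.1   3.5] [649.4  16.9  55.4  44.7  13.2]
```

View pics/crop.png

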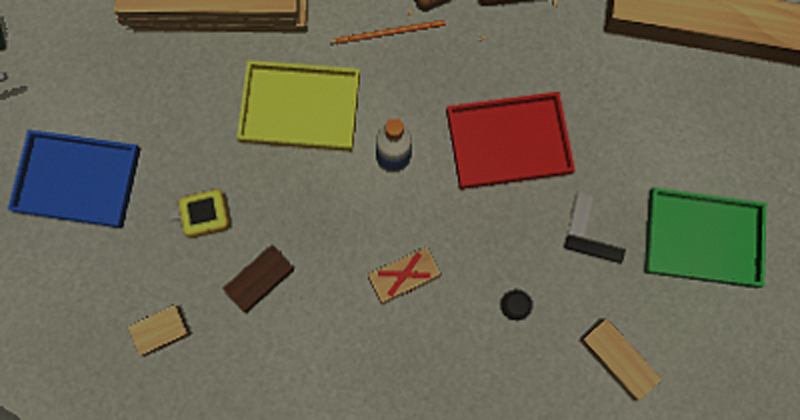

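```bash
cat > go.py <<'E'
import sys, numpy as np
from plant import bot
from scipy.spatial.transform import Rotation as Ro
x,y,z,yaw=map(float,sys.argv[1:5])   # mm, deg: yaw of tool y (mod 180)
s=bot.state(); q=s["eef_rot"]; A=Ro.from_quat([*q[1:],q[0]])
best=None
for a in (yaw,yaw+180):
    c,d=np.cos(np.radians(a)),np.sin(np.radians(a))
    Yv=np.array([c,d,0]);Z=np.array([0,0,-1.]);B=Ro.from_matrix(np.c_[np.cross(Yv,Z),Yv,Z])
    v=(A.inv()*B).as_rotvec(degrees=True)
    if best is None or abs(v[2])<abs(best[0][2]): best=(v,B)
v,B=best; D=np.array([x,y,z])-np.array(s["ee_pos"])*1000
print("turn",v.round(1),"then shift",B.inv().apply(D).round(1),"| now",(np.array(s["ee_pos"])*1000).round(1),"j",np.round(s["joints"],2),"t",round(s["clock"],2))
E
python3 go.py 447 165.5 120 47
```

```text
turn [-0.1  0.  27.4] then shift [-478.3  -84.5  110.8] | now [154.8 553.5 230.8] j [ 1.16  0.31  0.05  1.3  -0.    1.43] t 0.2
```

```bash
python3 -m pendant '[0,0,0,0,0,9.1,1, 0,0,0,0,0,9.1,1, 0,0,0,0,0,9.2,1, -48,-8.4,11,0,0,0,1, -48,-8.4,11,0,0,0,1, -48,-8.4,11,0,0,0,1, -48,-8.4,11,0,0,0,1, -48,-8.4,11,0,0,0,1, -48,-8.4,11,0,0,0,1, -48,-8.4,11,0,0,0,1, -48,-8.4,11,0,0,0,1, -48,-8.4,11,0,0,0,1, -46,-8.4,11,0,0,0,1, 0,0,0,0,0,0,1]' 50; python3 go.py 447 165.5 3 47
python3 - <<'E'
from h import *
cv2.imwrite("pics/w.png",cv2.resize(bot.camera("top")["image"][120:320,80:330],None,fx=3,fy=3))
E
```

```text
clock: 1.95
ee_pos: [0.4483, 0.1638, 0.1205]
eef_rot: [-0.0, 0.369, 0.929, -0.0]
force: [-0.9, -0.2, -0.1]
opening: 0.0851
grasp_force: 0.0
turn [-0.  -0.  -0.3] then shift [  2.1   0.3 117.5] | now [448.3 163.8 120.5] j [ 0.18  0.19 -0.4   0.98 -0.    0.94] t 1.95
```

View pics/w.png

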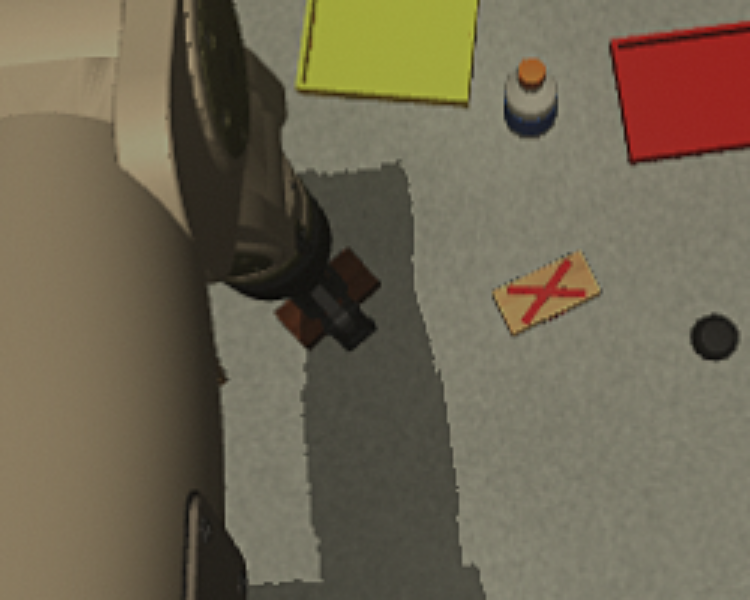

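The gripper straddles the walnut, crop (330,300), with the closing line across its width. I'll descend and grip.

```bash
python3 -m pendant '[2,0,40,0,0,0,1, 0,0,40,0,0,0,1, 0,0,25,0,0,0,1, 0,0,12,0,0,0,1, 0,0,0,0,0,0,-1, 0,0,0,0,0,0,-1, 0,0,0,0,0,0,-1, 0,0,0,0,0,0,-1, 0,0,0,0,0,0,-1, 0,0,0,0,0,0,-1]' 50; python3 go.py 561 422 150 -4.3
```

```text
clock: 3.25
ee_pos: [0.4469, 0.168, 0.0057]
eef_rot: [0.001, 0.367, 0.93, 0.001]
force: [-0.6, 0.3, 5.7]
opening: 0.0388
grasp_force: 51.8
turn [ 0.2  0.  51.3] then shift [ 261.9   94.7 -144.3] | now [446.9 168.    5.7] j [ 0.19  0.32 -0.55  0.69  0.    0.94] t 3.25
```

```bash
python3 -m pendant '[0,0,-40,0,0,0,-1, 0,0,-50,0,0,0,-1, 0,0,-30,0,0,10.2,-1, 0,0,-25,0,0,10.2,-1, 0,0,0,0,0,10.3,-1, 0,0,0,0,0,10.3,-1, 0,0,0,0,0,10.3,-1, 44,15.8,0,0,0,0,-1, 44,15.8,0,0,0,0,-1, 44,15.8,0,0,0,0,-1, 44,15.8,0,0,0,0,-1, 44,15.8,0,0,0,0,-1, 42,15.7,0,0,0,0,-1, 0,0,0,0,0,0,-1, 0,0,0,0,0,0,-1]'; python3 go.py 561 422 11 -4.3
```

```text
clock: 5.12
ee_pos: [0.5592, 0.4211, 0.1488]
eef_rot: [-0.0, 0.733, 0.68, -0.001]
force: [-0.2, 0.3, -2.3]
opening: 0.0388
grasp_force: 50.9
turn [-0.1  0.1 -0. ] then shift [  1.    1.7 137.8] | now [559.2 421.1 148.8] j [ 0.53  0.59  0.28  1.26 -0.    2.18] t 5.12
```

```bash
python3 -m pendant '[1,2,50,0,0,0,-1, 0,0,50,0,0,0,-1, 0,0,28,0,0,0,-1, 0,0,7,0,0,0,-1, 0,0,3,0,0,0,-1, 0,0,0,0,0,0,-1, 0,0,0,0,0,0,0.25, 0,0,0,0,0,0,0.25, 0,0,0,0,0,0,0.25, 0,0,0,0,0,0,0.25]';python3 -m pendant '[0,0,-20,0,0,0,0.25, 0,0,-50,0,0,0,0.25, 0,0,-60,0,0,0,1, 0,0,-20,0,0,0,1]'; python3 go.py 465 -15.5 120 30
```

```text
clock: 6.38
ee_pos: [0.5619, 0.4226, 0.0114]
eef_rot: [0.0, 0.733, 0.68, 0.0]
force: [-0.6, -0.1, 0.3]
opening: 0.0532
grasp_force: 0.0
clock: 6.88
ee_pos: [0.5637, 0.4237, 0.1665]
eef_rot: [0.001, 0.733, 0.68, 0.004]
force: [0.3, -0.3, -0.2]
opening: 0.0851
grasp_force: 0.0
turn [  0.4  -0.1 -34.3] then shift [-331.  -305.    46.5] | now [563.7 423.7 166.5] j [0.53 0.59 0.32 1.29 0.   2.18] t 6.88
```

```bash
python3 -m pendant '[0,0,0,0,0,-8.6,1, 0,0,0,0,0,-8.6,1, 0,0,0,0,0,-8.6,1, 0,0,0,0,0,-8.5,1, -37,-34,0,0,0,0,1, -37,-34,0,0,0,0,1, -37,-34,0,0,0,0,1, -37,-34,0,0,0,0,1, -37,-34,0,0,0,0,1, -37,-34,0,0,0,0,1, -37,-34,0,0,0,0,1, -37,-34,10,0,0,0,1, -35,-33,20,0,0,0,1, 0,0,16,0,0,0,1, 0,0,0,0,0,0,1]' ; python3 go.py 465 -15.5 4 30
python3 - <<'E'
from h import *
cv2.imwrite("pics/r.png",cv2.resize(bot.camera("scene")["image"][130:330,100:480],None,fx=2,fy=2))
E
```

```text
clock: 8.75
ee_pos: [0.4619, -0.017, 0.1145]
eef_rot: [-0.001, 0.501, 0.866, -0.0]
force: [0.8, 0.6, 0.6]
opening: 0.0853
grasp_force: 0.0
turn [-0.1 -0.1 -0.1] then shift [ -0.3   3.4 110.5] | now [461.9 -17.  114.5] j [-0.21  0.17 -0.44  0.96  0.    0.84] t 8.75
```

View pics/r.png

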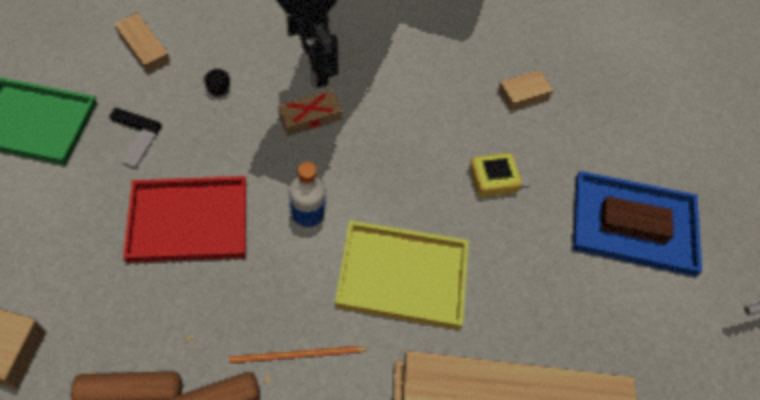

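The walnut lies flat and centred in the blue tray, crop (637,220), and the gripper is above the reject.

```bash
python3 -m pendant '[0,3.4,40,0,0,0,1, 0,0,40,0,0,0,1, 0,0,22,0,0,0,1, 0,0,8,0,0,0,1, 0,0,0,0,0,0,-1, 0,0,0,0,0,0,-1, 0,0,0,0,0,0,-1, 0,0,0,0,0,0,-1, 0,0,0,0,0,0,-1, 0,0,0,0,0,0,-1]' 50; python3 go.py 652.5 -142 150 12
```

```text
clock: 10.05
ee_pos: [0.4672, -0.0151, 0.0066]
eef_rot: [0.001, 0.5, 0.866, 0.001]
force: [-0.5, 0.7, 6.2]
opening: 0.0387
grasp_force: 51.2
turn [ 0.1  0.1 18. ] then shift [-162.7  154.8 -143.4] | now [467.2 -15.1   6.6] j [-0.2   0.31 -0.58  0.69  0.    0.84] t 10.05
```

```bash
python3 -m pendant '[0,0,-40,0,0,0,-1, 0,0,-50,0,0,0,-1, 0,0,-30,0,0,9,-1, 0,0,-23,0,0,9,-1, -32.5,31,0,0,0,0,-1, -32.5,31,0,0,0,0,-1, -32.5,31,0,0,0,0,-1, -32.5,31,0,0,0,0,-1, -32.5,31,0,0,0,0,-1, 0,0,0,0,0,0,-1, 0,0,0,0,0,0,-1]'; python3 go.py 652.5 -142 11.5 12
```

```text
clock: 11.42
ee_pos: [0.6505, -0.1414, 0.1479]
eef_rot: [-0.001, 0.63, 0.777, -0.0]
force: [0.1, -0.3, -1.1]
opening: 0.039
grasp_force: 50.7
turn [-0.1 -0.1 -0. ] then shift [ -1.    1.9 136.4] | now [ 650.5 -141.4  147.9] j [-0.33  0.52  0.16  1.21  0.    1.03] t 11.43
```

```bash
python3 -m pendant '[-1,2,50,0,0,0,-1, 0,0,50,0,0,0,-1, 0,0,26,0,0,0,-1, 0,0,7,0,0,0,-1, 0,0,3,0,0,0,-1, 0,0,0,0,0,0,-1, 0,0,0,0,0,0,0.25, 0,0,0,0,0,0,0.25, 0,0,0,0,0,0,0.25, 0,0,0,0,0,0,0.25]';python3 -m pendant '[0,0,-20,0,0,0,0.25, 0,0,-50,0,0,0,0.25, 0,0,-40,0,0,0,1, 0,0,0,0,0,0,1]'; python3 go.py 437.5 -155 100 12
```

```text
clock: 12.68
ee_pos: [0.6535, -0.1423, 0.0124]
eef_rot: [0.0, 0.63, 0.777, 0.0]
force: [-0.3, 0.3, -0.2]
opening: 0.0537
grasp_force: 0.0
clock: 13.18
ee_pos: [0.6561, -0.1432, 0.1268]
eef_rot: [0.004, 0.63, 0.777, 0.001]
force: [1.3, -0.1, 0.2]
opening: 0.085
grasp_force: 0.0
turn [ 0.4  0.2 -0. ] then shift [  33.9 -216.3   26.8] | now [ 656.1 -143.2  126.8] j [-0.33  0.54  0.13  1.16  0.    1.03] t 13.18
```

```bash
python3 -m pendant '[8.5,-54,0,0,0,0,1, 8.5,-54,0,0,0,0,1, 8.5,-54,0,0,0,0,1, 8.5,-54,0,0,0,0,1, 0,0,27,0,0,0,1, 0,0,0,0,0,0,1]';  python3 go.py 437.5 -155 3 12
python3 - <<'E'
from h import *
c=bot.camera("scene");print(find(c,(208,171),14,.02)); cv2.imwrite("pics/k.png",cv2.resize(c["image"][120:280,100:300],None,fx=3,fy=3))
E
```

```text
clock: 13.92
ee_pos: [0.4329, -0.1529, 0.0935]
eef_rot: [-0.002, 0.63, 0.777, -0.0]
force: [0.5, 1.2, 0.7]
opening: 0.0854
grasp_force: 0.0
turn [-0.2 -0.2 -0.1] then shift [-3.   4.1 90.5] | now [ 432.9 -152.9   93.5] j [-0.51  0.19 -0.48  0.91  0.    0.85] t 13.93
[ 427.2 -167.7   82.5   57.6   15.2]
```

View pics/k.png

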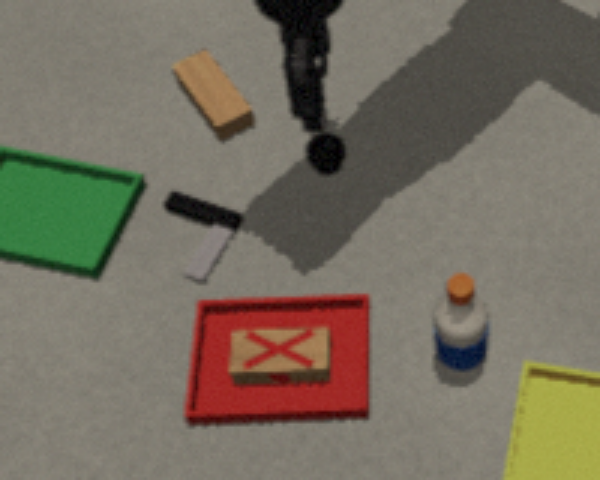

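The reject lies flat in the red tray, crop (280,355). The knob at (327,153) is under the gripper, so I'll descend.

```bash
python3 -m pendant '[-3,3,40,0,0,0,1, 0,0,30,0,0,0,1, 0,0,14,0,0,0,1, 0,0,6,0,0,0,1, 0,0,0,0,0,0,-1, 0,0,0,0,0,0,-1, 0,0,0,0,0,0,-1, 0,0,0,0,0,0,-1, 0,0,0,0,0,0,-1, 0,0,0,0,0,0,-1]' 50; python3 go.py 681 137 190 12
```

```text
clock: 15.22
ee_pos: [0.4393, -0.1565, 0.0065]
eef_rot: [0.001, 0.63, 0.777, 0.0]
force: [-2.0, 1.1, 6.2]
opening: 0.0356
grasp_force: 49.4
turn [ 0.1  0.1 -0. ] then shift [ 236.8  297.5 -183.5] | now [ 439.3 -156.5    6.5] j [-0.51  0.3  -0.58  0.69  0.    0.85] t 15.22
```

```bash
python3 -m pendant '[0,0,-40,0,0,0,-1, 0,0,-50,0,0,0,-1, 0,0,-55,0,0,0,-1, 0,0,-50,0,0,0,-1, 0,0,0,0,0,0,-1]'; python3 -m pendant '[0,50,0,0,0,0,-1, 0,50,0,0,0,0,-1, 40,40,0,0,0,0,-1, 40,40,0,0,0,0,-1, 40,40,0,0,0,0,-1, 40,40,0,0,0,0,-1, 40,20,0,0,0,0,-1, 37,17,0,0,0,0,-1, 0,0,0,0,0,0,-1, 0,0,0,0,0,0,-1]'; python3 go.py 681 137 12 12
python3 - <<'E'
from h import *
c=bot.camera("scene"); cv2.imwrite("pics/k2.png",cv2.resize(c["image"][160:330,200:400],None,fx=3,fy=3))
E
```

```text
clock: 15.85
ee_pos: [0.4411, -0.1575, 0.205]
eef_rot: [0.005, 0.63, 0.777, 0.001]
force: [-0.3, 0.8, -0.7]
opening: 0.0359
grasp_force: 50.4
clock: 17.1
ee_pos: [0.6794, 0.1371, 0.1991]
eef_rot: [-0.001, 0.629, 0.777, -0.001]
force: [0.3, -0.8, -0.2]
opening: 0.0357
grasp_force: 50.4
turn [-0.1  0.  -0. ] then shift [ -0.4   1.5 187.1] | now [679.4 137.1 199.1] j [ 0.08  0.56  0.35  1.36 -0.    1.45] t 17.1
```

View pics/k2.png

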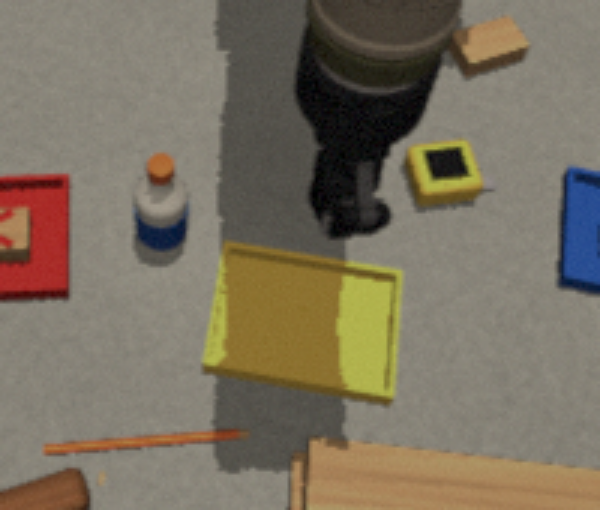

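The knob is held (50 N) above the yellow tray and the glue bottle is untouched.

```bash
python3 -m pendant '[0,1,60,0,0,0,-1, 0,0,60,0,0,0,-1, 0,0,50,0,0,0,-1, 0,0,12,0,0,0,-1, 0,0,5,0,0,0,-1, 0,0,0,0,0,0,-1, 0,0,0,0,0,0,-1, 0,0,0,0,0,0,0.25, 0,0,0,0,0,0,0.25, 0,0,0,0,0,0,0.25, 0,0,0,0,0,0,0.25]';python3 -m pendant '[0,0,-20,0,0,0,0.25, 0,0,-50,0,0,0,0.25, 0,0,-60,0,0,0,0.25, 0,0,-60,0,0,0,1, 0,-40,0,0,0,0,1, 0,0,0,0,0,0,1]'; python3 go.py 378.7 -286.5 200 -44.6
```

```text
clock: 18.52
ee_pos: [0.6809, 0.1376, 0.0133]
eef_rot: [-0.0, 0.629, 0.777, -0.0]
force: [0.7, -0.0, -0.5]
opening: 0.0535
grasp_force: 0.0
clock: 19.27
ee_pos: [0.6392, 0.129, 0.2039]
eef_rot: [-0.001, 0.63, 0.777, -0.001]
force: [0.2, -0.5, -1.2]
opening: 0.0853
grasp_force: 0.0
turn [-0.1  0.  56.6] then shift [-478.8  106.3    3.9] | now [639.2 129.  203.9] j [0.08 0.48 0.22 1.32 0.   1.44] t 19.27
```

```bash
python3 -m pendant '[0,0,0,0,0,9.4,1, 0,0,0,0,0,9.4,1, 0,0,0,0,0,9.4,1, 0,0,0,0,0,9.4,1, 0,0,0,0,0,9.5,1, 0,0,0,0,0,9.5,1, -48,10.6,0,0,0,0,1, -48,10.6,0,0,0,0,1, -48,10.6,0,0,0,0,1, -48,10.6,0,0,0,0,1, -48,10.6,0,0,0,0,1, -48,10.6,0,0,0,0,1, -48,10.6,0,0,0,0,1, -48,10.6,0,0,0,0,1, -48,10.6,0,0,0,0,1, -47,10.6,0,0,0,0,1, 0,0,50,0,0,0,1, 0,0,50,0,0,0,1, 0,0,0,0,0,0,1]'; python3 go.py 378.7 -286.5 5 -44.6
python3 - <<'E'
from h import *
c=bot.camera("scene"); cv2.imwrite("pics/l.png",cv2.resize(c["image"][110:310,70:350],None,fx=2.8,fy=2.8))
E
```

```text
clock: 21.65
ee_pos: [0.3783, -0.2839, 0.0999]
eef_rot: [-0.004, 0.923, 0.385, -0.001]
force: [0.3, 0.5, 0.3]
opening: 0.0855
grasp_force: 0.0
turn [-0.5 -0.  -0.1] then shift [-1.6  2.1 94.9] | now [ 378.3 -283.9   99.9] j [-0.81  0.21 -0.43  0.94  0.    1.54] t 21.65
```

View pics/l.png

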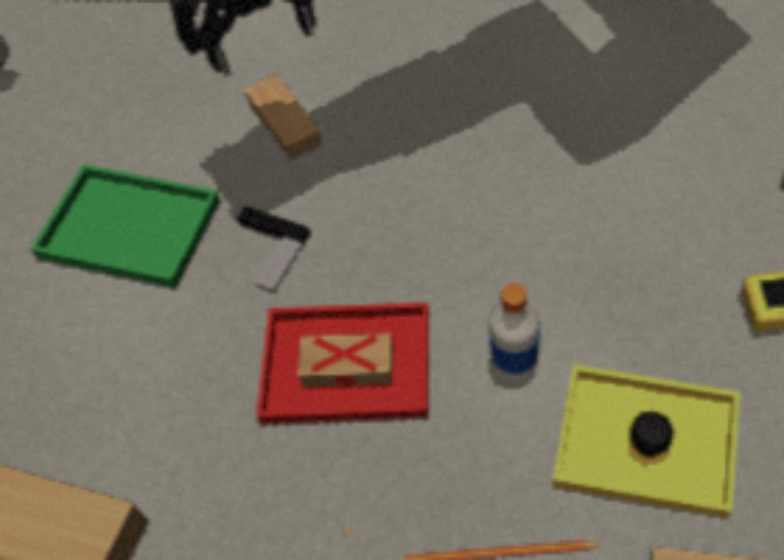

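The knob stands in the yellow tray, crop (652,435), and the gripper is over the long pine.

```bash
python3 -m pendant '[-1.6,2,40,0,0,0,1, 0,0,30,0,0,0,1, 0,0,16,0,0,0,1, 0,0,8,0,0,0,1, 0,0,0,0,0,0,-1, 0,0,0,0,0,0,-1, 0,0,0,0,0,0,-1, 0,0,0,0,0,0,-1, 0,0,0,0,0,0,-1, 0,0,0,0,0,0,-1]' 50; python3 -m pendant '[0,0,-40,0,0,0,-1, 0,0,-50,0,0,0,-1, 0,0,-30,0,0,-10.2,-1, 0,0,-25,0,0,-10.2,-1, 0,0,0,0,0,-10.2,-1, 0,0,0,0,0,-10.2,-1, 0,0,0,0,0,0,-1]';python3 go.py 539.5 -399 150 -3.8
```

```text
clock: 22.95
ee_pos: [0.3819, -0.2894, 0.0105]
eef_rot: [0.001, 0.923, 0.386, 0.0]
force: [-0.5, 1.0, 5.2]
opening: 0.0389
grasp_force: 50.8
clock: 23.82
ee_pos: [0.3811, -0.2887, 0.1547]
eef_rot: [0.0, 0.731, 0.682, 0.0]
force: [-0.7, 0.6, -0.8]
opening: 0.0384
grasp_force: 50.8
turn [ 0.   0.  -0.1] then shift [-99.6 165.4   4.7] | now [ 381.1 -288.7  154.7] j [-0.82  0.17 -0.34  1.07  0.    0.82] t 23.82
```

```bash
python3 -m pendant '[-25,41,0,0,0,0,-1, -25,41,0,0,0,0,-1, -25,41,0,0,0,0,-1, -25,42,0,0,0,0,-1, 0,0,0,0,0,0,-1, 0,0,0,0,0,0,-1]'; python3 go.py 539.5 -399 15.5 -3.8
```

```text
clock: 24.58
ee_pos: [0.5384, -0.3989, 0.1534]
eef_rot: [-0.001, 0.731, 0.682, -0.0]
force: [-0.2, 0.0, -0.5]
opening: 0.0385
grasp_force: 50.8
turn [-0.1 -0.1 -0.1] then shift [-1.000e-01  1.100e+00  1.379e+02] | now [ 538.4 -398.9  153.4] j [-0.76  0.53  0.18  1.23  0.    0.88] t 24.57
```

```bash
python3 -m pendant '[0,1,50,0,0,0,-1, 0,0,50,0,0,0,-1, 0,0,28,0,0,0,-1, 0,0,7,0,0,0,-1, 0,0,3,0,0,0,-1, 0,0,0,0,0,0,-1, 0,0,0,0,0,0,0.25, 0,0,0,0,0,0,0.25, 0,0,0,0,0,0,0.25, 0,0,0,0,0,0,0.25]';python3 -m pendant '[0,0,-20,0,0,0,0.25, 0,0,-50,0,0,0,0.25, 0,0,-60,0,0,0,1, 0,0,-60,0,0,0,1, 0,0,0,0,0,0,1]'; python3 go.py 375 282.5 200 30
```

```text
clock: 25.82
ee_pos: [0.5401, -0.3996, 0.0164]
eef_rot: [0.0, 0.73, 0.683, 0.0]
force: [-0.3, -1.0, 0.1]
opening: 0.0535
grasp_force: 0.0
clock: 26.45
ee_pos: [0.5424, -0.4017, 0.2131]
eef_rot: [0.006, 0.73, 0.683, 0.0]
force: [-0.2, 0.1, -0.4]
opening: 0.0854
grasp_force: 0.0
turn [  0.4   0.6 -33.8] then shift [676.2 197.1  13.1] | now [ 542.4 -401.7  213.1] j [-0.76  0.51  0.3   1.35  0.    0.88] t 26.45
```

```bash
python3 -m pendant '[0,0,0,0,0,-8.5,1, 0,0,0,0,0,-8.5,1, 0,0,0,0,0,-8.4,1, 0,0,0,0,0,-8.4,1, 48.3,14,0,0,0,0,1, 48.3,14,0,0,0,0,1, 48.3,14,0,0,0,0,1, 48.3,14,0,0,0,0,1, 48.3,14,0,0,0,0,1, 48.3,14,0,0,0,0,1, 48.3,14,0,0,0,0,1, 48.3,14,0,0,0,0,1, 48.3,14,0,0,0,0,1, 48.3,14,0,0,0,0,1, 48.3,14,0,0,0,0,1, 48.3,14,0,0,0,0,1, 48.3,14,0,0,0,0,1, 48.3,14,0,0,0,0,1, 0,0,50,0,0,0,1, 0,0,0,0,0,0,1]'; python3 go.py 375 282.5 7 30
python3 - <<'E'
from h import *
T=bot.camera("top");print(find(T,(412,199),44,.012)); im=T["image"].astype(int)
r=im[165:230,375:450]; m=((r[...,2]>r[...,1]+8)).astype(np.uint8)
P=max(cv2.findContours(m,0,1)[0],key=cv2.contourArea).reshape(-1,2)+[375,165]
print(cv2.minAreaRect((ray(T,P,.022)*1000).astype(np.float32)))
c=bot.camera("scene"); cv2.imwrite("pics/s.png",cv2.resize(c["image"][110:310,70:470],None,fx=2,fy=2))
E
```

```text
clock: 28.95
ee_pos: [0.3683, 0.283, 0.1525]
eef_rot: [-0.002, 0.499, 0.866, -0.004]
force: [-0.7, 0.6, 1.2]
opening: 0.0855
grasp_force: 0.0
turn [-0.5 -0.   0.1] then shift [ -3.8   5.5 145.5] | now [368.3 283.  152.5] j [ 0.48  0.15 -0.36  1.07 -0.    1.53] t 28.95
[ 538.7 -400.6  157.6  114.7   86.2]
((539.9921264648438, -402.72039794921875), (104.6349105834961, 43.1130256652832), 86.38411712646484)
```

View pics/s.png

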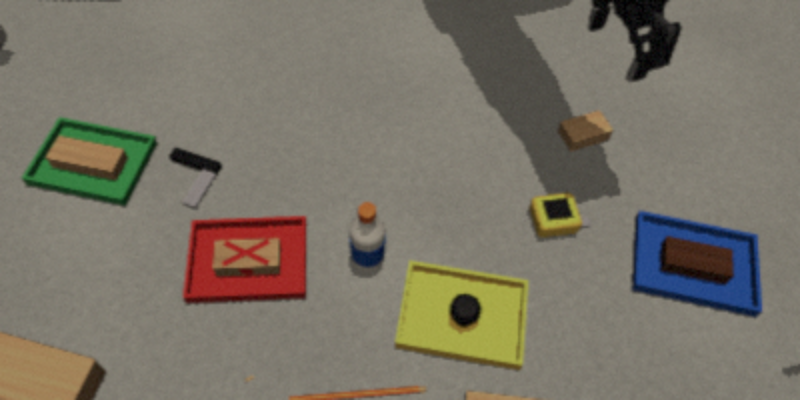

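The long pine lies flat in the green tray at about (540,-402) mm, and the gripper is near the short pine, crop (585,130).

```bash
python3 -m pendant '[-3.8,5.5,45,0,0,0,1, 0,0,45,0,0,0,1, 0,0,35,0,0,0,1, 0,0,14,0,0,0,1, 0,0,6,0,0,0,1, 0,0,0,0,0,0,-1, 0,0,0,0,0,0,-1, 0,0,0,0,0,0,-1, 0,0,0,0,0,0,-1, 0,0,0,0,0,0,-1, 0,0,0,0,0,0,-1]' 50; python3 -m pendant '[0,0,-40,0,0,0,-1, 0,0,-50,0,0,0,-1, 0,0,-50,0,0,8.5,-1, 0,0,-40,0,0,8.5,-1, 0,0,0,0,0,8.4,-1, 0,0,0,0,0,8.4,-1, 0,0,0,0,0,0,-1]';python3 go.py 540.5 -401 190 -3.8
```

```text
clock: 30.42
ee_pos: [0.3796, 0.2841, 0.0126]
eef_rot: [0.001, 0.5, 0.866, 0.001]
force: [-0.5, -0.4, 5.3]
opening: 0.0378
grasp_force: 50.5
clock: 31.3
ee_pos: [0.3787, 0.2837, 0.1919]
eef_rot: [0.0, 0.73, 0.684, 0.0]
force: [0.4, -0.1, 0.3]
opening: 0.039
grasp_force: 50.8
turn [ 0.  -0.   0.1] then shift [-672.5  206.8    1.9] | now [378.7 283.7 191.9] j [ 0.47  0.13 -0.28  1.15  0.    2.11] t 31.3
```

```bash
python3 -m pendant '[-44.8,13.8,0,0,0,0,-1, -44.8,13.8,0,0,0,0,-1, -44.8,13.8,0,0,0,0,-1, -44.8,13.8,0,0,0,0,-1, -44.8,13.8,0,0,0,0,-1, -44.8,13.8,0,0,0,0,-1, -44.8,13.8,0,0,0,0,-1, -44.8,13.8,0,0,0,0,-1, -44.8,13.8,0,0,0,0,-1, -44.8,13.8,0,0,0,0,-1, -44.8,13.8,0,0,0,0,-1, -44.8,13.8,0,0,0,0,-1, -44.8,13.8,0,0,0,0,-1, -44.8,13.8,0,0,0,0,-1, -44.8,13.8,0,0,0,0,-1, 0,0,0,0,0,0,-1, 0,0,0,0,0,0,-1]';python3 go.py 540.5 -401 80 -3.8
```

```text
clock: 33.42
ee_pos: [0.54, -0.4002, 0.1906]
eef_rot: [-0.001, 0.73, 0.684, 0.0]
force: [-0.0, 0.2, -0.7]
opening: 0.0384
grasp_force: 50.7
turn [-0.1 -0.1  0. ] then shift [ -0.7   0.6 110.6] | now [ 540.  -400.2  190.6] j [-0.76  0.52  0.26  1.31  0.    0.88] t 33.42
```

```bash
python3 -m pendant '[-0.7,0.6,50,0,0,0,-1, 0,0,50,0,0,0,-1, 0,0,20,0,0,0,-1, 0,0,0,0,0,0,-1, 0,0,0,0,0,0,-1]';python3 go.py 540.5 -401 41.5 -3.8
python3 - <<'E'
from h import *
a=[cv2.resize(bot.camera(n)["image"][y:y+80,x:x+100],None,fx=4,fy=4) for n,y,x in(("scene",150,70),("top",160,360))]
cv2.imwrite("pics/p.png",np.hstack(a))
E
```

```text
clock: 34.05
ee_pos: [0.5417, -0.4012, 0.0731]
eef_rot: [0.001, 0.73, 0.684, 0.0]
force: [-0.0, 0.5, 0.6]
opening: 0.0384
grasp_force: 50.8
turn [0.1 0.1 0.1] then shift [ 0.1 -1.2 31.6] | now [ 541.7 -401.2   73.1] j [-0.76  0.58  0.07  1.05  0.    0.88] t 34.05
```

View pics/p.png

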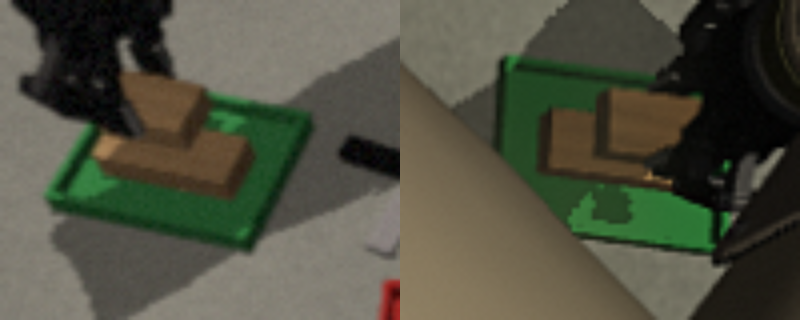

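The short pine is held parallel above the long one and centred on it once parallax is allowed for. I'll lower and release.

```bash
python3 -m pendant '[0,-1,20,0,0,0,-1, 0,0,8,0,0,0,-1, 0,0,3.5,0,0,0,-1, 0,0,0,0,0,0,-1, 0,0,0,0,0,0,-1]';python3 go.py 540.5 -401 41 -3.8
```

```text
clock: 34.78
ee_pos: [0.5403, -0.4017, 0.0407]
eef_rot: [0.001, 0.73, 0.683, 0.0]
force: [-1.7, 0.6, 3.1]
opening: 0.0388
grasp_force: 51.2
turn [ 0.1  0.  -0. ] then shift [ 0.7  0.1 -0.3] | now [ 540.3 -401.7   40.7] j [-0.76  0.61  0.02  0.99  0.    0.88] t 34.77
```

```bash
python3 -m pendant '[0,0,0,0,0,0,0.2, 0,0,0,0,0,0,0.2, 0,0,0,0,0,0,0.2, 0,0,0,0,0,0,0.2]'; python3 -m pendant '[0,0,-15,0,0,0,0.2, 0,0,-50,0,0,0,0.2, 0,0,-60,0,0,0,0.2, 0,0,-60,0,0,0,0.5, 50,0,0,0,0,0,0.5, 50,0,0,0,0,0,0.5, 50,0,0,0,0,0,0.5, 50,0,0,0,0,0,0.5, 50,0,0,0,0,0,0.5, 0,0,0,0,0,0,0.5, 0,0,0,0,0,0,0.5, 0,0,0,0,0,0,0.5]'
python3 - <<'E'
from h import *
cv2.imwrite("pics/f1.png",cv2.resize(bot.camera("scene")["image"][110:310,70:470],None,fx=2,fy=2))
T=bot.camera("top");cv2.imwrite("pics/f2.png",cv2.resize(T["image"][80:290,60:460],None,fx=2,fy=2))
E
```

```text
clock: 35.28
ee_pos: [0.5399, -0.4013, 0.0396]
eef_rot: [-0.0, 0.73, 0.683, 0.0]
force: [0.1, 0.3, -0.6]
opening: 0.0513
grasp_force: 0.0
clock: 36.78
ee_pos: [0.5567, -0.1531, 0.2251]
eef_rot: [0.0, 0.731, 0.683, 0.0]
force: [0.1, 0.0, -0.0]
opening: 0.0642
grasp_force: 0.0
```

View pics/f1.png

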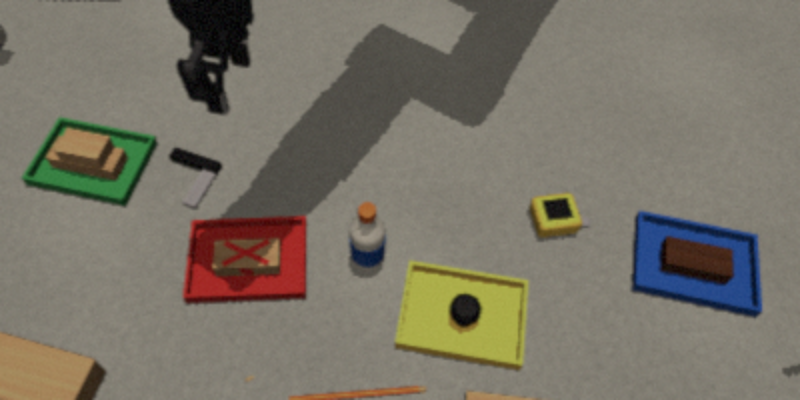

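View pics/f2.png

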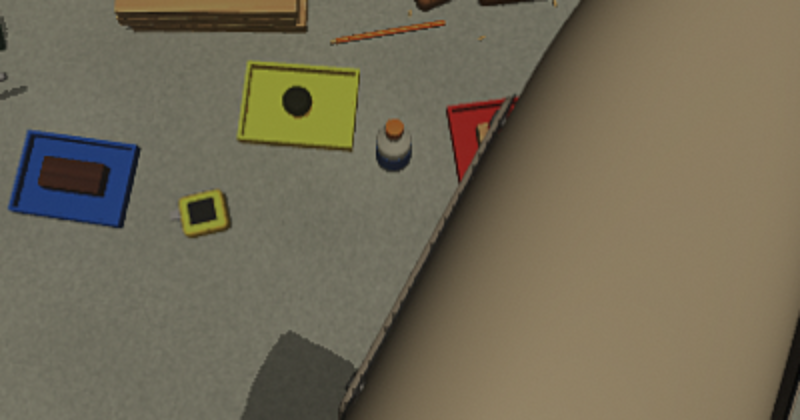

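The short pine looks possibly off-centre toward the left. I'll clear the arm and measure the offset.

```bash
python3 -m pendant '[50,0,0,0,0,0,0.5, 50,0,0,0,0,0,0.5, 50,0,0,0,0,0,0.5, 50,0,0,0,0,0,0.5, 50,0,0,0,0,0,0.5, 50,0,0,0,0,0,0.5, 50,0,0,0,0,0,0.5, 0,0,0,0,0,0,0.5]' |head -2
python3 - <<'E'
from h import *
a=[]
for n,y,x in(("scene",160,80),("top",165,375)):
    im=bot.camera(n)["image"]; a.append(cv2.resize(im[y:y+60,x:x+80],None,fx=5,fy=5,interpolation=cv2.INTER_CUBIC))
cv2.imwrite("pics/st.png",np.hstack(a))
E
```

```text
clock: 37.88
ee_pos: [0.5801, 0.1997, 0.2242]
```

View pics/st.png

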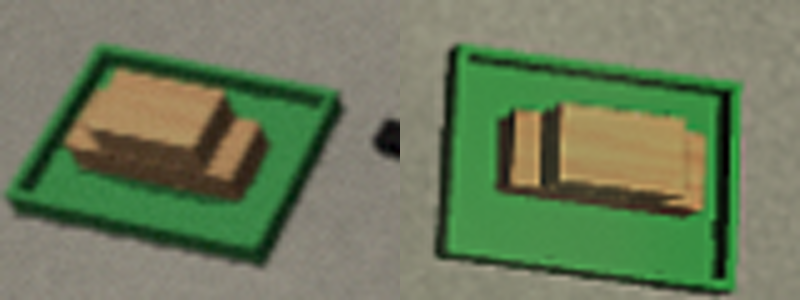

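The top crop (right half) shows the short block's top running from column 558 to 687 and the long block's top from 513 to 706. I'll cast those ends onto their own heights.

Run:
```python
from h import *
T=bot.camera("top");S=bot.camera("scene")
f=lambda c,p,o,z:(ray(c,(np.array(p)+.5)/5-.5+o,z)*1000).round(1).tolist()
o=[375-80,165]  # right half begins at 400/5=80
print("short",f(T,[[560,105],[558,183],[687,118],[686,196]],o,.052))
print("long",f(T,[[514,112],[512,185],[705,135],[703,210]],o,.028))
o=[80,160]
print("short S",f(S,[[116,69],[82,130],[228,92],[205,150]],o,.052))
print("long S right",f(S,[[264,122],[238,180]],o,.028), "left bottom-left",f(S,[[68,145]],o,.028))
```

```text
short [[560.7, -368.3], [521.2, -366.5], [558.6, -432.9], [519.1, -431.1]]
long [[561.7, -354.3], [523.9, -352.8], [556.7, -453.9], [517.7, -451.5]]
short S [[519.2, -427.1], [561.5, -428.3], [524.2, -360.2], [563.0, -357.9]]
long S right [[524.7, -346.5], [564.2, -346.4]] left bottom-left [[557.5, -447.7]]
```

The stack offset is about 3 mm along and about 0 mm across, well within tolerance, so I'm handing in.

```bash
python3 -c "
from plant import bot
print(bot.finish_job())"
```

```text
the job is handed in; nothing more can be done
None
```

I handed the job in at about 38 s: all five pieces are in their trays with the short pine on the long one about 3 mm off centre, the glue bottle is still standing, and the hand-in returned no verdict.

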